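# Walk the printing block round to the register fence

## Robot

A 6-joint arm with a two-finger parallel gripper is mounted at the origin on the work surface. World frame = base frame: x ahead of the robot, y to its left, z up, the work surface at z = 0. Lengths are in mm, angles in rad, forces in N, time in s.
With the tool pointing down it reaches from about 300 to 775 mm from the base axis. Payload 14.6 kg.
Tool frame: the origin (TCP) lies on the centre line of the jaws, within the pads' length; the fingertips stand 19 mm ahead of it and the grasp point (between the pads) is the TCP (bot.tip_reach is the distance from the TCP to the fingertips, in mm); z points along the fingers, y is the line along which they close (so a half turn about z gives the same grasp; the last joint's range is limited). The gripper opens to 85 mm and grips with 20 to 120 N. Pads are 22 mm wide; open, the fingers measure 114 mm over their backs; the gripper's body (76 mm by 85 mm) begins 54 mm behind the grasp point. The pads swing forward as they close: fully open they stand 13 mm farther back than shut.
Start: joints at [-1.186, 0.3, 1.521, -0, 1.321, -0.067], TCP at [240.114, -494.808, 250.281] pointing down, gripper open.
Joint ranges: [-3.03, 3.03], [-0.79, 2.21], [0.23, 2.52], [-1.04, 4.18], [0, 3.07], [-2.55, 2.55]. Speed limits (rad/s): [2.22, 2.22, 2.57, 3.14, 3.14, 3.14].

## Interface

Orientations are given as a unit quaternion [w, x, y, z].
In Python, from rig import bot gives the robot as it stands. Calls block until the motion is done:
- bot.move_to(position, orientation): joint-space move of the TCP to a pose.
- bot.servo_line(position, attitude=None, speed=150, until_force=None): straight line of the TCP; attitude=None keeps the orientation; speed is the mean speed in mm/s. With until_force (N) it stops when the force on the tool has changed by that much, and returns True; else False.
- bot.move_joints(angles): joint-space move.
- bot.move_gripper(opening, grip_force=None): finger opening in mm; grip_force is the grip in N (None keeps the last); returns when the fingers have stopped.
- bot.dwell(seconds).
- bot.ik(position, orientation): joint angles nearest the present ones, or None.
- bot.read_state(): the state.
- bot.read_camera(name): name is "side" or "top" or "wrist"; returns a dict with "image" (400x640x3 uint8, blue, green, red), "depth" (400x640 float32, mm along the optical axis (not along the pixel's ray), 0 where there is no reading), "fovy" (degrees; the focal length in pixels is half the picture's height over the tangent of half this angle, whatever the lens; pixels are square), "cx", "cy" (the principal point, pixels), "eye" and "attitude" of the camera in the world; the wrist camera has in their place "mount" (4x4, takes a point from camera to tool coordinates, whose origin is the TCP and whose axes are the flange's). Camera axes: x right, y down, z forward; pixel columns grow to the right and rows downward; lengths in mm; the calibration is good to about 2 mm. A picture is of the moment at which its call begins: read the wrist's pose just before it.
A pose or a line that the arm cannot do raises bot.MotionError and nothing moves.
- bot.finish_job(): hands the job in; it is judged then, once.
The state is a dict: "clock": time; "joint_positions": joint angles; "qvel": joint speeds; "effort": joint torques, N m; "ee_pos": TCP position; "tool_rot": TCP orientation; "ft_force": force on the tool from outside, world axes, zero at the start; "moment": the same for the moment, N m; "grip_width": finger opening in mm; "grip_force": force on a finger pad.
Only numpy, scipy, OpenCV 4.12 (cv2) and the standard library are available. Lean on these libraries where they do the work, as an engineer would, in place of code of your own. Each camera call takes 0.05 s, during which the arm holds its last target. There are 200 camera calls.

## Task

The heavy aluminium printing block on the plywood registration board is lying the wrong way round. With the fingertips alone, push it by its corners and sides, walking it round on the board until its red-painted head side faces the dark wooden fence, and push it up until that whole side lies flush against the fence with no gap at either corner. Keep it flat on the board (no lifting, no tipping), keep off the inked plate on its top, and leave everything else where it is.

Things in the scene. Friction and masses are not known exactly. Their poses are not given: they have to be found in the camera images.
- bed: the registration board, fixed on the table: plywood, 400 (its x) by 540 (its y), 15 mm thick. Origin at the centre of its underside; its top is 15 mm above the table. Its +x points towards the fence. The open part on the -x side of the fence is free for the block; a few tools lie on it along its two y edges (over 150 mm from its middle line)
- fence (a point): middle of the fence's working face, 120 mm along the board's +x from its origin, 6 mm above its top; axes parallel to the board's. The fence is a dark wooden batten 300 mm long (y, 150 mm either way), 22 mm thick, 12 mm high above the board, screwed on; its working face looks to -x. 40 mm beyond it lies a flat steel strip with two 4 mm pins
- block: loose printing block, 0.65 to 0.95 kg: grey aluminium, 90 mm (its x) by 130 mm (its y), top 22 mm above the board, underside 2 mm off it on a cork pad 66 by 94 mm (friction 0.45 to 0.75). Origin: centre of its underside, on the board. Its +x side (130 mm long) is the head side, all red with a red line along its top edge; the rest bare. Starts with the head 100 to 180 deg from the fence, either way
- plate: inked plate fixed on the block, not to be touched: orange-tan sheet 74 (x) by 116 (y), 2 mm thick, with a dark blue picture; a bare metal rim about 7 mm wide is left all round it on the block's top. Origin at the centre of its underside, 22 mm above the block's origin, axes as the block's
- head_left (a point): the head side's vertical corner at the block's +y end, half way up: block frame (45, 65, 12) mm. Pushed squarely 13 mm from one end of a long side, the block turns about a point some 50 to 70 mm beyond its centre towards the other end, and stays where it is left
- head_right (a point): the head side's vertical corner at the block's -y end, half way up: block frame (45, -65, 12) mm
- ink_tin: ink tin with a blue band and a pale lid, 68 mm across and 45 mm tall, standing on the board near its +y edge; origin at the centre of its underside; leave it alone
- baren: round wooden rubbing pad, 96 mm across and 30 mm tall, on the board near its +y edge; origin at the centre of its underside; leave it alone
- brayer: ink roller with a wooden handle, 170 mm long, 78 mm wide and 42 mm tall, on the board near its -y edge; origin on the board under the roller, the handle along its -x; leave it alone
- palette_knife: broad-bladed ink knife with a wooden handle, 190 mm long, flat on the table at the right (-y); leave it alone
- tape_roll: yellow roll of tape, 96 mm across and 24 mm tall, flat on the table at the left (+y); leave it alone
- ink_bottle: black ink bottle, 52 mm across and 75 mm tall, on the table at the left; leave it alone
- pencil_pot: white pot of pencils, 80 mm across, 175 mm tall with pencils, on the table at the right; leave it alone

How it is judged:
By the outcome, as a careful person would: the job done as asked, in the order asked, and still so for the second after the job is handed in, with the robot touching nothing.
It also fails if it takes over 58 s, if anything falls off the work surface, if the arm or the gripper's body presses on something with over 40 N, if the wrist force passes 120 N, or if a joint passes its speed limit or range.

## Working session

There is one attempt and no reset: what is moved stays moved. The work goes in short steps, each a Python script; the robot and the scene stay as the last script left them, time stands still between calls to the robot, and variables do not carry over. Pictures are saved under pics/ and viewed, at most 10 in all, crops included, and the job is handed in when it is done.

```bash
ls; mkdir -p pics; python3 - <<'E'
from rig import bot
import cv2
for n in ["top","side"]:
    c=bot.read_camera(n); cv2.imwrite(f"pics/{n}0.png",c["image"]); print(n,c["fovy"],c["cx"],c["cy"],c["eye"],c["attitude"],c["depth"][200,320])
s=bot.read_state(); print(s["clock"],s["tool_rot"],s["ft_force"],s["grip_width"],bot.tip_reach)
E
```

```text
pics
top 51.94746671804219 316.2954376708805 201.55206471920567 [ 441.25785062  -14.46946121 1391.93343571] [ 0.03040219 -0.70243174  0.71022486 -0.03529873] 1358.1709
side 55.855963403165205 314.8787111205979 197.2654428529582 [138.40468291 701.74433586 697.51917921] [ 0.11105954 -0.23119555  0.86636968 -0.42850668] 1112.0966
0.1 [-5.14767887e-04  9.74594710e-01  2.23975175e-01 -9.09477899e-05] [ 1.49303609 -0.00459154  0.39887107] 85.28240493439182 19.0
```

View pics/top0.png

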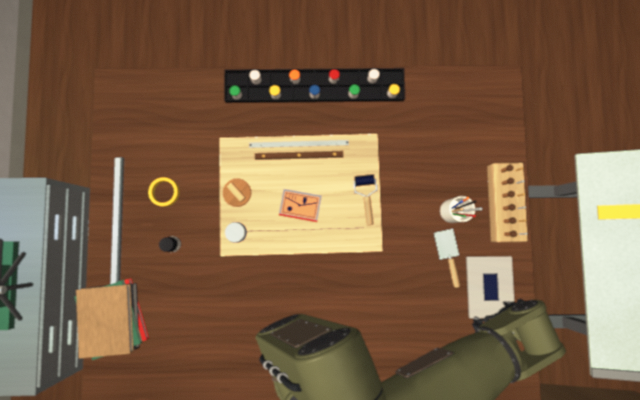

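The top view shows the board at px (220–382, 135–256), with the fence at (299,155) above the block at (300,205). Up in the image is about +x. The red head line looks to be on the block's lower side. I'll measure the board roughly, then look closer with the wrist camera.

```bash
cat > h.py <<'E'
from rig import bot
import cv2, numpy as np
from scipy.spatial.transform import Rotation as R
def rot(q): return R.from_quat(q,scalar_first=True).as_matrix()
def cam(name):
    s=bot.read_state(); c=bot.read_camera(name)
    if name=="wrist":
        M=np.array(c["mount"]); Rt=rot(s["tool_rot"]); c["Rw"]=Rt@M[:3,:3]; c["o"]=Rt@M[:3,3]+np.array(s["ee_pos"])
    else: c["Rw"]=rot(c["attitude"]); c["o"]=np.array(c["eye"])
    c["f"]=200/np.tan(np.radians(c["fovy"]/2)); return c
def ray(c,px,z):
    px=np.atleast_2d(px).astype(float)
    d=np.c_[(px[:,0]-c["cx"])/c["f"],(px[:,1]-c["cy"])/c["f"],np.ones(len(px))]@c["Rw"].T
    return (c["o"]+d*((z-c["o"][2])/d[:,2])[:,None])[:,:2]
def proj(c,P):
    p=(np.atleast_2d(P)-c["o"])@c["Rw"]; return np.c_[p[:,0]/p[:,2]*c["f"]+c["cx"],p[:,1]/p[:,2]*c["f"]+c["cy"]]
def down(yaw):  # tool z down, tool y axis along world angle yaw
    y=np.array([np.cos(yaw),np.sin(yaw),0]);z=np.array([0,0,-1.]);x=np.cross(y,z)
    return R.from_matrix(np.c_[x,y,z]).as_quat(scalar_first=True)
E
python3 - <<'E'
from h import *
c=cam("top"); hsv=cv2.cvtColor(c["image"],cv2.COLOR_BGR2HSV)
for p in [(299,155),(240,165),(300,205),(300,145),(316,218)]: print(p,hsv[p[1],p[0]],ray(c,p,15))
m=cv2.inRange(hsv,(12,40,150),(32,160,255)); m[:,:200]=0;m[:,400:]=0;m[:120]=0;m[270:]=0
k=cv2.findContours(m,0,2)[0]; k=max(k,key=cv2.contourArea)
b=cv2.boxPoints(cv2.minAreaRect(cv2.convexHull(k))); P=ray(c,b,15); print(P,P.mean(0),np.linalg.norm(np.diff(P,axis=0),axis=1))
w=cam("wrist"); print(w["mount"],w["fovy"],w["cx"],w["cy"])
cv2.imwrite("pics/z.png",cv2.resize(c["image"][125:265,210:395],None,fx=4,fy=4,interpolation=cv2.INTER_CUBIC))
ctr=P.mean(0)
s=bot.read_state(); R0=rot(s["tool_rot"]); print(R0)
for yaw in (0,np.pi,np.pi/2,-np.pi/2):
  for z in (300,350,400):
    q=down(yaw); print(yaw,z,bot.ik([ctr[0]-50,ctr[1],z],q))
E
```

```text
(299, 155) [ 17 161 204] [[729.31594072  32.31898906]]
(240, 165) [ 22  99 240] [[696.87821769 232.68363929]]
(300, 205) [  8 116 149] [[558.49567405  30.22223958]]
(300, 145) [ 30  29 209] [[763.91066263  28.65150997]]
(316, 218) [ 14  61 201] [[514.1341104  -23.12386306]]
[[ 795.14400098  315.24138427]
 [ 805.78997357 -243.00466123]
 [ 399.26914527 -243.84064231]
 [ 390.3521233   299.49456003]] [597.63881078  31.97266019] [558.34754772 406.52168787 543.4083689 ]
[[-7.86640756e-04 -9.59544622e-01 -2.81555499e-01  7.29216649e+01]
 [ 9.99999290e-01 -5.02671887e-04 -1.08079612e-03  2.89091108e-01]
 [ 8.95542073e-04 -2.81556149e-01  9.59544336e-01 -1.22846105e+02]
 [ 0.00000000e+00  0.00000000e+00  0.00000000e+00  1.00000000e+00]] 71.35073692304373 321.44937800601167 195.9825881914176
[[ 8.99667970e-01  4.36574697e-01 -2.77479192e-04]
 [ 4.36574784e-01 -8.99667742e-01  6.42036061e-04]
 [ 3.06576212e-05 -6.98759698e-04 -9.99999755e-01]]
0 300 [-8.45180577e-03  2.63329513e-01  1.45211459e+00 -4.44089210e-16
  1.42614855e+00 -8.45180577e-03]
0 350 [-8.45180577e-03  2.41969206e-01  1.365415
[... 277 characters left out ...]
7e-03  2.63329513e-01  1.45211459e+00 -4.44089210e-16
  1.42614855e+00 -1.57924813e+00]
1.5707963267948966 350 [-8.45180577e-03  2.41969206e-01  1.36541535e+00 -4.44089210e-16
  1.53420809e+00 -1.57924813e+00]
1.5707963267948966 400 [-8.45180577e-03  2.33267360e-01  1.26443665e+00 -4.44089210e-16
  1.64388864e+00 -1.57924813e+00]
-1.5707963267948966 300 [-8.45180577e-03  2.63329513e-01  1.45211459e+00 -4.44089210e-16
  1.42614855e+00  1.56234452e+00]
-1.5707963267948966 350 [-8.45180577e-03  2.41969206e-01  1.36541535e+00 -4.44089210e-16
  1.53420809e+00  1.56234452e+00]
-1.5707963267948966 400 [-8.45180577e-03  2.33267360e-01  1.26443665e+00 -4.44089210e-16
  1.64388864e+00  1.56234452e+00]
```

```bash
python3 - <<'E'
from h import *
bot.move_gripper(0)
bot.move_to([535,32,310],down(-np.pi/2))
c=cam("wrist"); cv2.imwrite("pics/w1.png",c["image"])
np.savez("w1.npz",**{k:c[k] for k in("image","depth","o","Rw","f","cx","cy")})
print(bot.read_state()["clock"],bot.read_state()["grip_width"],c["o"])
E
```

```text
3.1917 0.3189951160155215 [607.95957502  31.68101278 432.69760708]
```

View pics/w1.png

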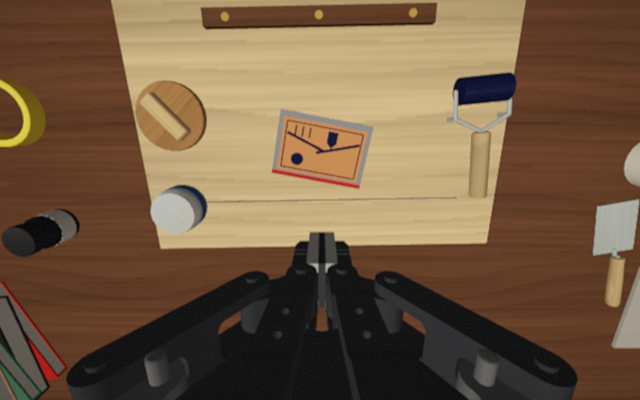

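The wrist view shows the fence at rows 5–28 (px x 202–436). The block has its plate at about (322,147) and its red head edge along (273,172)–(359,187), facing away from the fence. Next I'll write the measurement function.

```bash
cat >> h.py <<'E'
def block(c):
    """plate centre xy, angle of head direction (world rad)"""
    hsv=cv2.cvtColor(c["image"],cv2.COLOR_BGR2HSV)
    m=cv2.inRange(hsv,(5,110,120),(16,200,255))
    best=None
    for k in cv2.findContours(cv2.morphologyEx(m,cv2.MORPH_CLOSE,np.ones((5,5))),0,2)[0]:
        if cv2.contourArea(k)<600: continue
        P=ray(c,cv2.convexHull(k)[:,0],39).astype(np.float32)
        (ce,(a,b),_)=r=cv2.minAreaRect(P)
        e=abs(max(a,b)-116)+abs(min(a,b)-74)
        if best is None or e<best[0]: best=(e,r)
    e,r=best; ce=np.array(r[0]); Q=cv2.boxPoints(r); d=Q[1]-Q[0]; d2=Q[2]-Q[1]
    n=d if np.linalg.norm(d)<np.linalg.norm(d2) else d2; n=n/np.linalg.norm(n)
    red=cv2.inRange(hsv,(0,170,90),(4,255,255))|cv2.inRange(hsv,(174,170,90),(180,255,255))
    def score(n):
        t=np.array([-n[1],n[0]]); pts=[np.r_[ce+n*u+t*v,37-abs(u-44)*0] for u in (42,43,44,45) for v in range(-55,56,5)]
        return sum(red[int(round(y)),int(round(x))]>0 for x,y in proj(c,np.array(pts)) if 0<=x<640 and 0<=y<400)
    s=score(n),score(-n)
    if s[1]>s[0]: n=-n
    return ce,np.arctan2(n[1],n[0]),(r[1],s)
def load(f):
    z=np.load(f); return {k:z[k] for k in z.files}
E
python3 - <<'E'
from h import *
c=load("w1.npz"); ce,a,i=block(c); print(ce,np.degrees(a),i)
hsv=cv2.cvtColor(c["image"],cv2.COLOR_BGR2HSV)
print(hsv[14:36,320].tolist()); print(hsv[178:190,315].tolist()); print(hsv[147,330],hsv[130,300])
m=((hsv[...,2]<140)&(hsv[...,1]>90)).astype(np.uint8)*255; m[60:]=0; m[:,:190]=0;m[:,450:]=0
# lower edge of fence (foot on board, z=15)
xs=np.arange(210,432,4); ys=[np.where(m[:,x])[0].max()+.5 for x in xs]
P=ray(c,np.c_[xs,ys],15); v=cv2.fitLine(P.astype(np.float32),cv2.DIST_HUBER,0,.01,.01).ravel(); print(v, np.degrees(np.arctan2(v[1],v[0])), P[[0,-1]],np.abs((P-v[2:])@[-v[1],v[0]]).max())
r=np.where(m.any(0))[0]; print(r[[0,-1]],ray(c,[[r[0],25],[r[-1]+1,25]],20))
# board edges
b=cv2.inRange(hsv,(10,40,120),(32,160,255)); 
for row in (60,235): 
    w=np.where(b[row])[0]; print(row,w[[0,-1]],ray(c,[[w[0],row],[w[-1]+1,row]],15))
E
```

```text
[554.92425537  33.4984169 ] -10.979694 ((129.73098754882812, 81.9129409790039), (np.int64(0), np.int64(0)))
[[21, 148, 184], [21, 149, 185], [21, 150, 185], [21, 151, 181], [20, 154, 157], [16, 154, 116], [12, 157, 91], [11, 147, 92], [11, 149, 96], [11, 145, 97], [12, 150, 75], [9, 154, 43], [18, 121, 84], [19, 103, 159], [20, 93, 190], [20, 90, 195], [20, 92, 196], [20, 92, 200], [20, 91, 201], [20, 89, 200], [20, 91, 197], [20, 90, 196]]
[[1, 202, 183], [2, 207, 186], [8, 160, 186], [15, 109, 191], [20, 92, 193], [20, 91, 197], [20, 91, 197], [20, 93, 194], [20, 91, 193], [20, 92, 195], [20, 93, 198], [20, 91, 200]]
[  1  83 101] [ 15 146 202]
[ 1.6328281e-02 -9.9986666e-01  7.1906409e+02  3.3834946e+01] -89.064415 [[ 717.20932695  179.84992353]
 [ 721.4166195  -111.81595227]] 0.6165554835301578
[201 436] [[ 719.97634147  189.39071837]
 [ 719.46617195 -119.31278492]]
60 [122 516] [[ 679.26618135  304.56225462]
 [ 678.4109565  -235.27902739]]
235 [157 488] [[ 419.14049749  300.41075951]
 [ 418.51107108 -240.74562807]]
```

```bash
sed -i 's/m=cv2.inRange(hsv,(5,110,120),(16,200,255))/m=cv2.morphologyEx(cv2.inRange(hsv,(10,122,130),(18,205,255)),cv2.MORPH_OPEN,np.ones((3,3)))/; s/np.ones((5,5))),0,2/np.ones((3,3))),0,2/' h.py
cat > m.py <<'E'
from h import *
import sys
c=load(sys.argv[1]); ce,a,i=block(c); print(ce,np.degrees(a),i)
n=np.array([np.cos(a),np.sin(a)]);t=np.array([-n[1],n[0]])
im=c["image"].copy()
q=proj(c,np.array([np.r_[ce+n*u+t*v,37] for u,v in((45,65),(45,-65),(-45,-65),(-45,65))]))
cv2.polylines(im,[np.int32(q.round())],True,(0,255,0),1); print(q.round(1).tolist())
x,y=q.mean(0).astype(int); cv2.imwrite(sys.argv[2],cv2.resize(im[max(y-70,0):y+70,max(x-90,0):x+90],None,fx=4,fy=4))
E
python3 m.py w1.npz pics/m1.png
```

```text
[559.4753418   32.73342896] 169.1256 ((114.57286834716797, 72.39433288574219), (np.int64(0), np.int64(54)))
[[358.7, 188.5], [270.9, 172.2], [280.0, 108.0], [373.3, 126.5]]
```

View pics/m1.png

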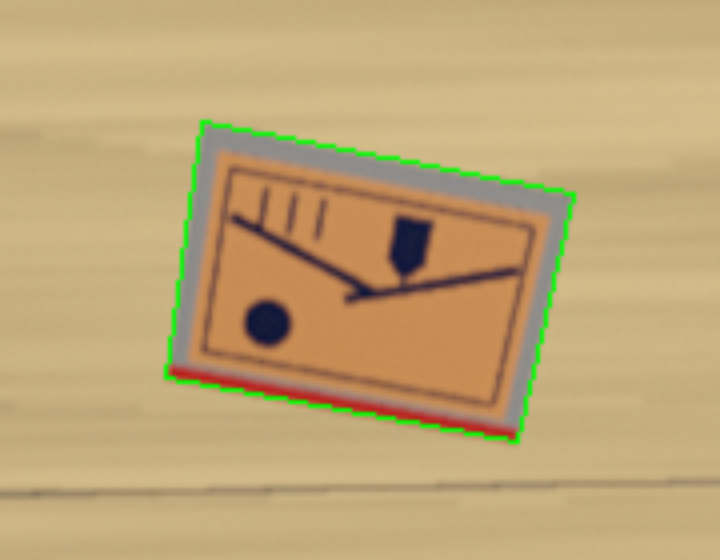

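Measured: block centre (559.5, 32.7), head at 169.1°, target about 0.95°, so it must turn roughly 168° clockwise.

The plan has three pushes:
1. Arc-push the tail side's −y end towards −x, about 75°.
2. Arc-push the head side's far end, about 93°.
3. Push straight up to the fence.

```bash
cat >> h.py <<'E'
def u(a): return np.array([np.cos(a),np.sin(a)])
ZP=42.; HD=11.
def arcpush(ce,a,side,v,piv,phi,flip,n=10,gap=8,speed=80,check=False):
    """push block's side (+1 head,-1 tail) with closed fingers at block-y v, turning it by phi about block-y piv"""
    nn=u(a);t=u(a+np.pi/2); p=ce+t*piv
    f0=ce+nn*side*(45+HD)+t*v; th=a+(np.pi if side>0 else 0); ps=th+flip*np.pi/2; ps=(ps+np.pi)%(2*np.pi)-np.pi
    st=f0+nn*side*gap; way=[]
    for k in range(n+1):
        d=phi*k/n; M=np.array([[np.cos(d),-np.sin(d)],[np.sin(d),np.cos(d)]])
        way.append((p+M@(f0-p),ps+d))
    if check:
        print("start",st,"ps",ps,[ (w[0].round(),round(w[1],2)) for w in way[::3]], [bot.ik([*w[0],ZP],down(w[1])) is None for w in way]); return
    bot.move_to([*st,ZP+45],down(ps)); bot.servo_line([*st,ZP],speed=120,until_force=8)
    for w,y in way: bot.servo_line([*w,ZP],down(y),speed=speed)
    w,y=way[-1]; d=phi; M=np.array([[np.cos(d),-np.sin(d)],[np.sin(d),np.cos(d)]])
    back=w+M@(nn*side)*12; bot.servo_line([*back,ZP],speed=120); bot.servo_line([*back,ZP+45],speed=200)
    print("F",np.round(bot.read_state()["ft_force"],1),"clk",bot.read_state()["clock"],"pred c",p+M@(ce-p))
def look(x,y,f,z=310):
    bot.move_to([x,y,z],down(-np.pi/2)); c=cam("wrist"); np.savez(f,**{k:c[k] for k in("image","depth","o","Rw","f","cx","cy")}); r=block(c); print(r[0],np.degrees(r[1]),r[2],bot.read_state()["clock"]); return r
E
python3 - <<'E'
from h import *
c=load("w1.npz"); ce,a,i=block(c)
print("baren,tin,brayer",ray(c,[(170,115),(180,209)],40),ray(c,[(453,90),(470,170)],25))
arcpush(ce,a,-1,48,-65,np.radians(-75),-1,check=True)
# v sign: world -y end is +t
arcpush(ce,a,-1,48,-65,np.radians(-75),-1)
E
```

```text
baren,tin,brayer [[607.03359137 237.02324275]
 [472.51835255 242.95331577]] [[ 639.34677304 -148.51665066]
 [ 527.97683235 -188.40193598]]
start [613.27058315 -26.47866058] ps 1.3810022 [(array([605., -25.]), np.float64(1.38)), (array([556., -29.]), np.float64(0.99)), (array([510., -13.]), np.float64(0.6)), (array([472.,  19.]), np.float64(0.2))] [False, False, False, False, False, False, False, False, False, False, False]
F [-0.5 -0.2 -0.4] clk 10.75 pred c [506.90645628  91.88992717]
```

```bash
python3 - <<'E'
from h import *
r=look(470,80,"w2.npz",z=250)
E
python3 m.py w2.npz pics/m2.png
```

```text
[523.8918457  71.2150116] 67.4994 ((72.47297668457031, 114.58016967773438), (np.int64(62), np.int64(0))) 12.3583
[523.8918457  71.2150116] 67.4994 ((72.47297668457031, 114.58016967773438), (np.int64(62), np.int64(0)))
[[274.5, 166.8], [314.7, 58.3], [388.6, 91.8], [342.3, 194.0]]
```

View pics/m2.png

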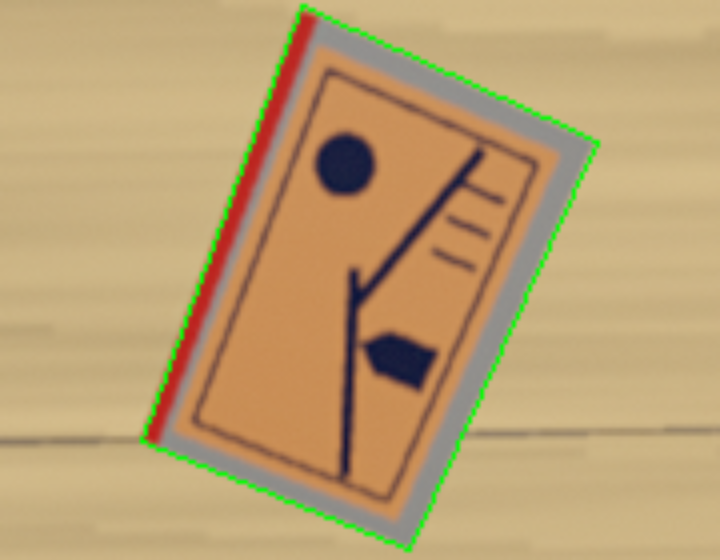

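The block turned more than commanded and now sits at (524, 71) with its head at 67.5°. Next is the second arc on the head side's far end, with a reduced angle.

```bash
python3 - <<'E'
from h import *
ce,a,i=block(load("w2.npz"))
arcpush(ce,a,1,-48,50,np.radians(-55),1,n=8,check=True)
arcpush(ce,a,1,-48,50,np.radians(-55),1,n=8)
r=look(450,50,"w3.npz",z=270)
E
```

```text
start [592.73023486 111.97378302] ps -0.39270997 [(array([590., 105.]), np.float64(-0.39)), (array([588.,  64.]), np.float64(-0.75)), (array([571.,  27.]), np.float64(-1.11))] [False, False, False, False, False, False, False, False, False]
F [-0.4  0.1 -0.5] clk 17.35 pred c [488.51954434  41.53474762]
[495.79858398  49.75271606] 2.260951 ((72.24005126953125, 114.42686462402344), (np.int64(56), np.int64(0))) 18.2833
```

```bash
python3 - <<'E'
from h import *
ce,a,i=block(load("w3.npz")); fa=np.radians(0.95); n=u(fa); t=u(fa+np.pi/2); q=down(fa-np.pi/2)
s0=ce-n*(45+HD+9)
bot.move_to([*s0,ZP+45],q); bot.servo_line([*s0,ZP],speed=120,until_force=8)
e=s0+n*(9+662-ce[0]); print(bot.servo_line([*e,ZP],q,speed=70,until_force=25))
b=e-n*12; bot.servo_line([*b,ZP],speed=120); bot.servo_line([*b,ZP+45],speed=200)
look(560,45,"w4.npz",z=270)
E
python3 m.py w4.npz pics/m4.png
```

```text
False
[662.41625977  50.95596313] -0.04231146 ((115.13032531738281, 71.77156066894531), (np.int64(72), np.int64(0))) 23.6667
[662.41625977  50.95596313] -0.04231146 ((115.13032531738281, 71.77156066894531), (np.int64(72), np.int64(0)))
[[259.9, 45.6], [373.6, 45.5], [369.7, 126.6], [264.5, 126.6]]
```

View pics/m4.png

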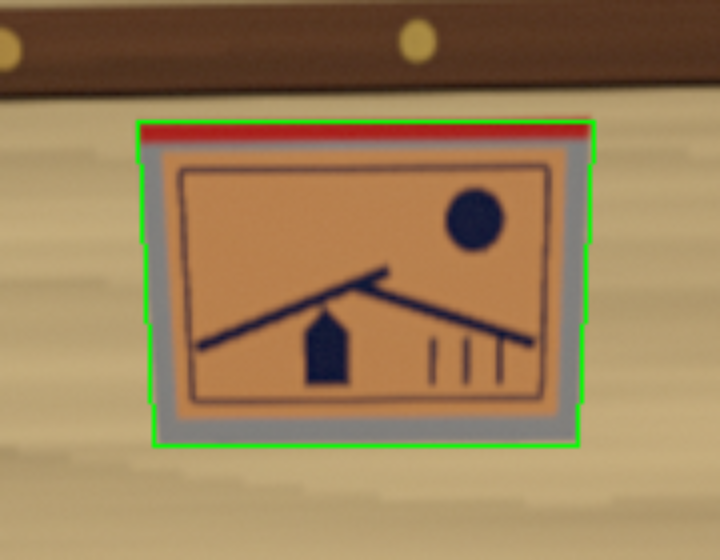

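The block is now parallel to the fence with a gap of about 12 mm. I'll seat it with a central push, then light pushes at both ends.

```bash
python3 - <<'E'
from h import *
ce,a,i=block(load("w4.npz")); fa=np.radians(0.95); n=u(fa); t=u(fa+np.pi/2); q=down(fa-np.pi/2)
s0=ce-n*(45+HD+8)
bot.move_to([*s0,ZP+45],q); bot.servo_line([*s0,ZP],speed=120,until_force=8)
for v,F in ((0,30),(38,20),(-38,20)):
    bot.servo_line([*(s0+t*v+(n*8 if v else 0)),ZP],q,speed=100)
    hit=bot.servo_line([*(s0+t*v+n*(8+24)),ZP],q,speed=25 if v==0 else 30,until_force=F); st=bot.read_state()
    print(v,hit,((np.array(st["ee_pos"][:2])-s0)@n).round(2),np.round(st["ft_force"],1),st["clock"])
    p=np.array(st["ee_pos"][:2]); bot.servo_line([*(p-n*8),ZP],q,speed=60)
b=p-n*10; bot.servo_line([*b,ZP+45],speed=200)
look(570,45,"w5.npz",z=270)
E
python3 m.py w5.npz pics/m5.png
```

```text
0 True 18.25 [-0.5  0.2 -0.5] 26.0417
38 True 18.23 [-0.3 -0.  -0.5] 27.3417
-38 True 18.3 [ 0.2  0.5 -0.2] 29.0083
[673.81506348  51.19510651] 0.94852436 ((72.43504333496094, 114.90248107910156), (np.int64(90), np.int64(0))) 30.4917
[673.81506348  51.19510651] 0.94852436 ((72.43504333496094, 114.90248107910156), (np.int64(90), np.int64(0)))
[[258.7, 44.9], [372.8, 42.7], [370.2, 124.3], [264.6, 126.2]]
```

View pics/m5.png

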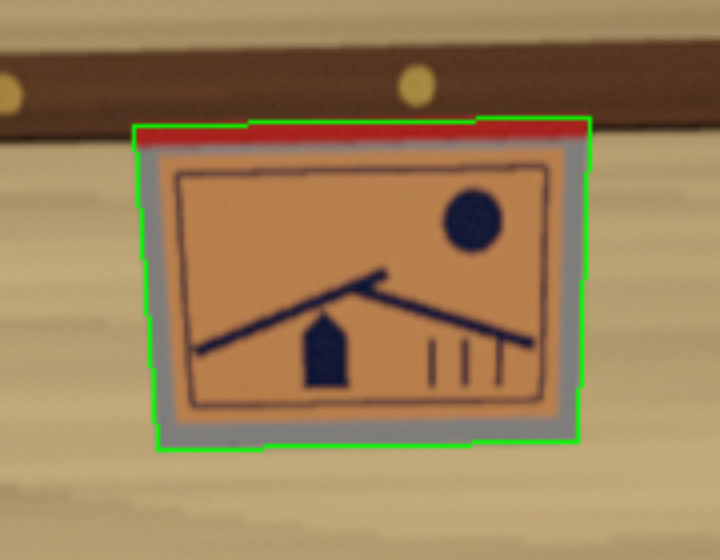

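The picture shows the red head edge along (259,45)–(373,43) lying on the fence. The block measures 0.95°, equal to the fence's angle, and all three contact depths agree within 0.1 mm. I'm handing it in.

```bash
python3 -c "
from rig import bot
print(bot.finish_job())"
```

```text
the job is handed in; nothing more can be done
None
```

The block is turned round with its red head side flush against the fence along its full length, and the job is handed in at about 30 s on the robot's clock.

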